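Flip out a rug loom's kickstand and hold the loom up

ROBOT

A 7-joint arm with a two-finger parallel gripper is mounted at the origin on the work surface. World frame = base frame: x ahead of the robot, y to its left, z up, the work surface at z = 0. Lengths are in m, angles in degrees, forces in N, time in s.
With the tool pointing down it reaches from about 0.425 to 0.875 m from the base axis. Payload 4.7 kg.
Tool frame: the origin (TCP) lies midway between the tips of the shut fingers; the grasp point (between the pads) lies 19 mm behind it; z points along the fingers, y is the line along which they close (so a half turn about z gives the same grasp; the last joint's range is limited). The gripper opens to 87 mm and grips with 3 to 60 N. Pads are 19 mm wide; open, the fingers measure 117 mm over their backs; the gripper's body (75 mm by 190 mm) begins 51 mm behind the grasp point.
Start: joints at [-64.108, 18.392, -4.016, 83.108, 1.295, 78.541, -3.26], TCP at [0.276, 0.589, 0.198] pointing down, gripper open.
Joint ranges: [-163.93, 163.93], [-17.29, 119.83], [-79.2, 71.16], [3.27, 140.29], [-89.18, 269.18], [5.43, 117.66], [-154.24, 154.24]. Speed limits (degrees/s): [147.25, 147.25, 180, 180, 180, 180, 180].

INTERFACE

Orientations are given as [roll, pitch, yaw] about the fixed x, y, z axes, in that order (R = Rz(yaw) Ry(pitch) Rx(roll)).
In Python, from cell import env, viewer, boxes_of, masks_of gives the robot as it stands. The module is installed in compiled form; this text tells all that it offers.
- The arm moves only by the tool apply_moves, never from a script. Its argument "moves" is a list of rows, each a list of 7 numbers: the shift along the tool's x, y, z scaled (see below), then the turn, a rotation vector about the tool's x, y, z scaled (see below), then the opening, from 0 (shut) to 1 (fully open). A call has 1 to 20 rows; each row is the pose to reach, as a shift and turn from the pose commanded when the call began, along the tool's axes at that moment; what a row does not reach only later rows make up. The controller multiplies each number of a shift by 0.2 m and each number of a turn by 1.5 rad. A row lasts 1/10 s, in which the tool goes at most 50 mm and 8.59 degrees, less where a joint would pass 70% of its speed; a pose out of reach is approached as far as the arm can. A call with a number of a shift or a turn outside -1 to 1 is refused whole. A call with a gripper value outside its range is refused whole. The fingers move at their own pace and stop on an object; "grip_force" is the grip in N (left out, the last holds). Time passes only in rows, so rows that repeat a pose let the fingers close. It gives the time, the measured TCP pose, the force, the opening and the grip force at its end, in the units of the state.
- env.get_obs(): the state, without advancing time (a new reading comes with each control period).
- viewer.read_camera(name): name is "scene" or "top" or "wrist"; returns the picture (420x560x3 uint8, red, green, blue); there is no depth.
- viewer.get_calibration(name): a dict with "fov_y" (degrees; the focal length in pixels is half the picture's height over the tangent of half this angle, whatever the lens; pixels are square), "cx", "cy" (the principal point, pixels), "position" and "orientation" of the camera in the world. Camera axes: x right, y up, looking along -z (the intrinsics and any distortion apply to the point x, -y, -z); pixel columns grow to the right and rows downward; lengths in m; the calibration is good to about 2 mm. A picture is of the moment at which its call begins: read the wrist's pose just before it. get_calibration takes no time and is no camera call; for the wrist camera it gives the pose at the moment of the call.
- env.sign_off(): hands the job in; it is judged then, once.
Trained networks look in the newest picture that a camera, given by its name, has taken for a name from the list of things; names that differ only in an ending like _2 or _b are one class to them, and where a whole thing is asked for, a point or a joint stands for the part that bears it (a point fixed in the world has none). Each returns a list of dicts, best first, with "conf" (0 to 1); they miss things now and then, are a little off and sometimes report something else, mostly with a low value. They report only what shows in the picture. A call takes as long as a camera call.
- boxes_of(camera, target): "location" ([column, row] in pixels, amid what is visible of it).
- masks_of(camera, target): "pixels" (420x560 bool, what is visible of it) and "location" ([column, row] in pixels, amid what is visible of it).
The state is a dict: "time_s": time; "qpos": joint angles; "joint_velocities": joint speeds; "effort": joint torques, N m; "tool_pos": TCP position; "tool_rot": TCP orientation; "force": force on the tool from outside, world axes, zero at the start; "wrist_torque": the same for the moment, N m; "grip_width": finger opening in m; "grasp_force": force on a finger pad.
Only numpy, scipy, OpenCV 4.12 (cv2) and the standard library are available. Lean on these libraries where they do the work, as an engineer would, in place of code of your own. Each camera call takes 0.05 s, during which the arm holds its last target. There are 200 camera calls.

TASK

The small rug loom lies face down on the bench with its kickstand folded against its back. While it is still lying there, flip the kickstand all the way over until it is home against its stop; then lift the loom by its round top beam and stand it upright, its two feet and the kickstand's rubber feet all on the bench. Do not disturb the twine, the mug or the beater, and finish while still gripping the top beam, holding the loom steady so that it cannot tip while I tie on the first warps.

Things in the scene. Friction and masses are not known exactly. Their poses are not given: they have to be found in the camera images.
- loom: Empty wooden loom frame, lying face down at first, 0.6 to 0.9 kg. Two rails 44 mm thick, 294 long, ends rounded to radius 22, outer faces (with wing nuts) 130 mm either side of the middle; a round beam at either end, open between but for a stretcher. It rolls up on the feet when raised and slides if pushed. Origin: middle of the face on the bench; x from feet to top beam, y across, z out of its back (up).
- loom_feet (a point): Middle of the bottom beam, on the axis of the rounded feet (the rail ends there): 22 mm above the bench whenever the feet stand on it, 250 mm from the top beam's axis. In the loom's frame x -125, z 22 mm.
- beam_mid (a point): Middle of the top beam, a darker wooden roller of 25 mm diameter, 198 mm long between the rails, along the loom's y; x +125, z 22 mm in the loom's frame. It turns about its own axis with slight drag, so the loom can swing under a hand gripping it. With the loom standing on its feet and kickstand it is 268 mm above the bench, 42 mm behind the feet axis (on the kickstand's side).
- kick_pivot (a point): Middle of the kickstand's pivot line, along the loom's y at x -55, z 52 mm in the loom's frame: 8 mm behind the rails' back faces, 70 mm from the feet axis towards the top.
- kick_bar (a point): Middle of the kickstand's red cross bar, to take it by: 12 mm diameter, along the loom's y, on an 8 mm steel arm over each rail, 108 mm from the pivot line, black rubber feet of 16 mm diameter at its ends. Folded it is 52 mm above the bench over the open frame, 72 mm short of the top beam's axis. With the loom standing properly it is 8 mm above the bench, 116 mm behind the feet axis.
- kickstand (a joint): Swing of the kickstand, rad: 0 folded towards the top beam, growing as the cross bar lifts and goes over towards the feet; 2.2 at its stop. A spring pulls it back to 0 below 1.1 rad and snaps it on to the stop beyond. Swinging it takes 1 to 3 N at the bar. With it at the stop and all feet on the bench, the loom leans back 0.17 rad from vertical.
- twine_mid (a point): Centre of a cone of jute twine, 90 mm diameter, 110 mm high, standing near the loom. Leave alone.
- mug_mid (a point): Centre of a blue tea mug, 80 mm diameter, 95 mm high, with a handle, standing near the loom. Leave alone.
- beater_mid (a point): Middle of a weaving beater lying near the loom, about 135 by 75 by 20 mm: dark wooden handle, steel tines. Leave alone.

How it is judged:
By the outcome, as a careful person would: the job done as asked, in the order asked, and still so for the second after the job is handed in, while the arm keeps its last pose, push and grip.
It also fails if it takes over 64 s, if anything falls off the work surface, if the arm or the gripper's body presses on something with over 40 N, if the wrist force passes 120 N, or if a joint passes its speed limit or range.

## Working session

There is one attempt and no reset: what is moved stays moved. The work goes in short steps, Python scripts to look and compute and a tool call to move; the robot and the scene stay as the last step left them, time stands still between calls to the robot, and variables do not carry over. Pictures are saved under pics/ and viewed, at most 10 in all, crops included, and the job is handed in when it is done.

Besides the shell and the picture viewer there is one more tool, called after "Call:" by a JSON object that holds its "method" and its "body". apply_moves: Moves the arm, as the interface text tells. Shifts and turns lie within -1 to 1; 1 stands for 0.2 m of shift or 1.5 rad of turn. Its arguments: {"type":"object","properties":{"moves":{"type":"array","items":{"type":"array","items":{"type":"number","minimum":-1,"maximum":1}}},"grip_force":{"type":"number"}},"required":["moves"]}

```bash
mkdir -p pics; ls; cat > h.py <<'E'
import numpy as np, cv2
from scipy.spatial.transform import Rotation as R
from cell import env, viewer, boxes_of, masks_of
def shot(cam,name):
    c=viewer.get_calibration(cam); im=viewer.read_camera(cam); cv2.imwrite('pics/'+name+'.png',im[:,:,::-1]); return c
E
python3 - <<'E'
from h import *
for c in('top','scene'):
    k=shot(c,c+'0'); print(k)
    for n in('loom_feet','beam_mid','kick_bar','kick_pivot','twine_mid','mug_mid','beater_mid'):
        print(n,[(np.round(b['location'],1),round(b['conf'],2)) for b in boxes_of(c,n)][:3])
o=env.get_obs(); print(o)
im=np.hstack([cv2.imread('pics/top0.png')]);
E
```

```text
pics
{'fov_y': 51.456063005518274, 'cx': 278.41859765026106, 'cy': 207.62996720992595, 'position': array([0.50037671, 0.14251279, 1.0656017 ]), 'orientation': array([  7.56614348,   0.24931219, -89.50068987])}
loom_feet [(array([311.2, 286.9]), 0.92)]
beam_mid [(array([276.4, 274.1]), 0.56)]
kick_bar [(array([310.4, 280.5]), 0.75)]
kick_pivot [(array([308.6, 282.6]), 0.65)]
twine_mid [(array([204.2, 234.2]), 0.62)]
mug_mid [(array([392.6, 191.8]), 0.63)]
beater_mid [(array([319.6, 187.3]), 0.97)]
{'fov_y': 48.56994331045877, 'cx': 272.8863521318496, 'cy': 209.91593993292838, 'position': array([ 1.30023228, -0.01636423,  0.66833402]), 'orientation': array([ 4.91023404e+01, -4.35276704e-02,  7.72488940e+01])}
loom_feet [(array([208.1, 208.5]), 0.87)]
beam_mid [(array([263.2, 181.8]), 0.63)]
kick_bar [(array([226.3, 189.3]), 0.91)]
kick_pivot [(array([230.9, 187.3]), 0.84)]
twine_mid [(array([347.8, 190.1]), 0.7)]
mug_mid [(array([136.7, 256.3]), 0.57)]
beater_mid [(array([236.7, 266. ]), 0.91)]
{'time_s': 0.8, 'qpos': array([-64.10963121,  18.39120833,  -4.01633513,  83.10834606,
         1.29457352,  78.54137978,  -3.25947712]), 'joint_velocities': array([-0.04012526,  0.07580822, -0.01498902, -0.01714275,  0.03416378,
        0.08951475, -0.04005893]), 'effort': array([-4.42128421e-04, -4.91037333e+01, -4.03789245e-01, -3.12745714e+01,
       -6.39397069e-02,  3.34665226e-02,  1.37047059e-05]), 'tool_pos': array([0.27557841, 0.5887049 , 0.19768769]), 'tool_rot': array([1.79995822e+02, 2.31765832e-03, 1.54919106e+02]), 'force': array([-0.62467981,  0.38277528, -0.09658135]), 'wrist_torque': array([-0.0155385 ,  0.00885475,  0.03110216]), 'grasp_force': 0.0, 'grip_width': 0.08681933410165386}
```

View pics/top0.png

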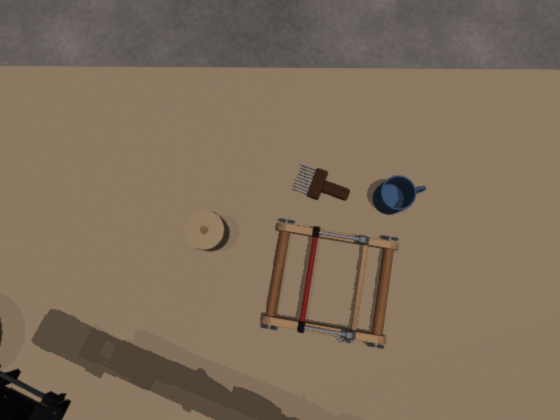

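View pics/scene0.png

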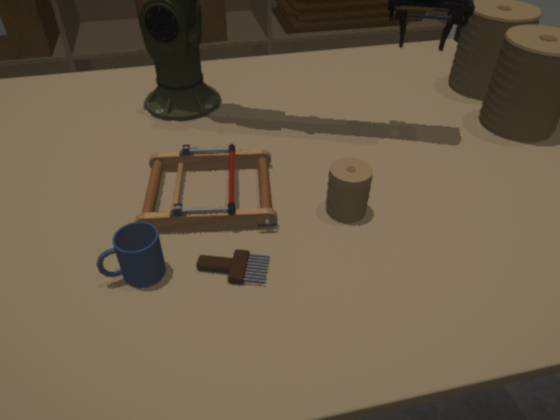

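```bash
cat >> h.py <<'E'
def ray(k,px):
    f=210/np.tan(np.radians(k['fov_y']/2)); d=np.array([(px[0]-k['cx'])/f,-(px[1]-k['cy'])/f,-1.])
    return k['position'], R.from_euler('xyz',k['orientation'],degrees=True).apply(d)
def plane(k,px,z):
    p,d=ray(k,px); return p+d*(z-p[2])/d[2]
E
python3 - <<'E'
from h import *
for c in('top','scene'):
    k=viewer.get_calibration(c); im=cv2.imread(f'pics/{c}0.png').astype(int)
    red=(im[:,:,2]>70)&(im[:,:,1]<0.35*im[:,:,2])&(im[:,:,0]<0.35*im[:,:,2])
    v,u=np.nonzero(red); print(c,len(u))
    P=np.array([plane(k,(a,b),.054) for a,b in zip(u,v)]); m=P.mean(0); w,V=np.linalg.eigh(np.cov(P[:,:2].T)); print('bar mid',m,V[:,1],np.degrees(np.arctan2(V[1,1],V[0,1])), [ (P[:,:2]-m[:2])@V[:,1]][0].min(), ((P[:,:2]-m[:2])@V[:,1]).max())
    pts={'top':dict(tb1=(284,232),tb2=(272,318),bb1=(390,248),bb2=(378,336)),'scene':dict(tb1=(267,208),tb2=(265,167),bb1=(147,212),bb2=(156,167))}[c]
    for n,p in pts.items(): print(n,np.round(plane(k,p,.028),4))
    for n,z in (('twine_mid',.055),('mug_mid',.048),('beater_mid',.01)):
        print(n,[np.round(plane(k,b['location'],z),3) for b in boxes_of(c,n)[:1]])
    for t in('beam_mid','loom_feet'):
        for b in masks_of(c,t)[:1]: print(t,b['pixels'].sum(),b['location'],np.round(plane(k,b['location'],.03),4))
E
```

```text
top 323
bar mid [0.47103828 0.07840661 0.054     ] [-0.98742227  0.15810524] 170.90306527184953 -0.09729923608508326 0.09430248004979995
tb1 [0.5797 0.1344 0.028 ]
tb2 [0.3793 0.1609 0.028 ]
bb1 [ 0.5438 -0.1171  0.028 ]
bb2 [ 0.341  -0.0843  0.028 ]
twine_mid [array([0.571, 0.32 , 0.055])]
mug_mid [array([ 0.675, -0.121,  0.048])]
beater_mid [array([0.692, 0.048, 0.01 ])]
beam_mid 917 [277.2, 274.5] [0.4794 0.1497 0.03  ]
loom_feet 5314 [356.2, 290.4] [ 0.4443 -0.0352  0.03  ]
scene 144
bar mid [0.47403291 0.07643621 0.054     ] [-0.98797566  0.1546095 ] 171.1058508410518 -0.0861447389064768 0.0957038575837701
tb1 [0.5705 0.1365 0.028 ]
tb2 [0.4249 0.1632 0.028 ]
bb1 [ 0.5279 -0.1108  0.028 ]
bb2 [ 0.3686 -0.0868  0.028 ]
twine_mid [array([0.582, 0.309, 0.055])]
mug_mid [array([ 0.673, -0.129,  0.048])]
beater_mid [array([0.702, 0.049, 0.01 ])]
beam_mid 442 [263.8, 182.2] [0.4842 0.1478 0.03  ]
loom_feet 6659 [208.9, 209.2] [0.5498 0.0163 0.03  ]
```

Call:
{"method": "apply_moves", "body": {"moves": [[-0.24,-0.23,0,0,0,-0.05,0.5],[-0.48,-0.46,0,0,0,-0.1,0.5],[-0.72,-0.7,0,0,0,-0.15,0.5],[-0.985,-0.95,0,0,0,-0.187,0.5],[-0.985,-0.95,0,0,0,-0.187,0.5],[-0.985,-0.95,0,0,0,-0.187,0.5],[-0.985,-0.95,0,0,0,-0.187,0.5],[-0.985,-0.95,0,0,0,-0.187,0.5]]}}

```text
time_s: 2.1
tool_pos: [0.3735, 0.3334, 0.1981]
tool_rot: [179.9, 0.0, 170.9]
force: [-0.3, 0.2, 0.3]
grip_width: 0.0441
grasp_force: 0.0
```

Call:
{"method": "apply_moves", "body": {"moves": [[-0.17,-0.25,0,0,0,0,0.5],[-0.34,-0.5,0,0,0,0,0.5],[-0.51,-0.75,0,0,0,0,0.5],[-0.686,-1,0,0,0,0,0.5],[-0.686,-1,0,0,0,0,0.5],[-0.686,-1,0,0,0,0,0.5],[-0.686,-1,0,0,0,0,0.5]]}}

```text
time_s: 2.8
tool_pos: [0.4778, 0.1153, 0.1976]
tool_rot: [180.0, -0.0, 171.0]
force: [-0.9, 0.6, -0.4]
grip_width: 0.0436
grasp_force: 0.0
```

```bash
python3 - <<'E'
from h import *
o=env.get_obs(); print(o['tool_pos'],o['tool_rot'],o['qpos'])
k=shot('wrist','w1'); print(k)
im=cv2.imread('pics/w1.png').astype(int)
red=(im[:,:,2]>70)&(im[:,:,1]<0.35*im[:,:,2])&(im[:,:,0]<0.35*im[:,:,2])
v,u=np.nonzero(red); print(len(u),u.min(),u.max(),v.min(),v.max())
P=np.array([plane(k,(a,b),.054) for a,b in zip(u,v)]); m=P.mean(0); w,V=np.linalg.eigh(np.cov(P[:,:2].T)); print(m,np.degrees(np.arctan2(V[1,1],V[0,1])),P.min(0),P.max(0))
E
```

```text
[0.47779401 0.11529206 0.19759655] [ 1.79964000e+02 -1.86483903e-02  1.71000107e+02] [-34.23362984  -1.45935104  17.38830568 105.5947241    0.40801767
  75.79939447  64.04937309]
{'fov_y': 59.499750996766416, 'cx': 278.18157914855936, 'cy': 210.50775366375728, 'position': array([0.3948486 , 0.12831515, 0.3842631 ]), 'orientation': array([-1.78610791e+01,  2.76065881e-02,  8.11052202e+01])}
1870 227 245 80 283
[0.46380692 0.07822495 0.054     ] 170.97126387428406 [0.3784688  0.05601664 0.054     ] [0.57037764 0.0960266  0.054     ]
```

View pics/w1.png

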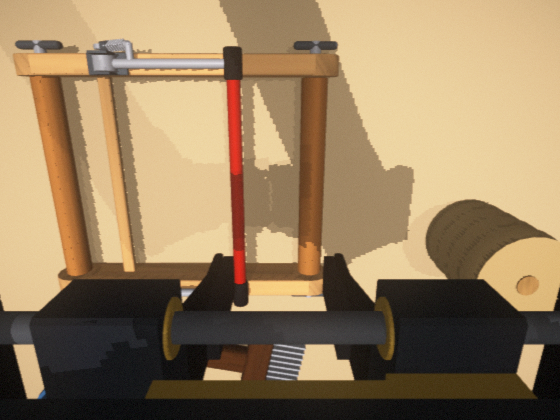

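Call:
{"method": "apply_moves", "body": {"moves": [[0,-0.1,0.1,0,0,0,0.5],[-0.01,-0.192,0.25,0,0,0,0.5],[-0.01,-0.192,0.4,0,0,0,0.5],[-0.01,-0.192,0.55,0,0,0,0.5],[-0.01,-0.192,0.7,0,0,0,0.5],[-0.01,-0.192,0.83,0,0,0,0.5],[-0.01,-0.192,0.83,0,0,0,0.5],[-0.01,-0.192,0.83,0,0,0,0.5],[-0.01,-0.192,0.83,0,0,0,0.25],[-0.01,-0.192,0.83,0,0,0,0.0],[-0.01,-0.192,0.83,0,0,0,0.0],[-0.01,-0.192,0.83,0,0,0,0.0],[-0.01,-0.192,0.83,0,0,0,0.0],[-0.01,-0.192,0.83,0,0,0,0.0]], "grip_force": 10}}

```text
time_s: 4.25
tool_pos: [0.4741, 0.0767, 0.0322]
tool_rot: [179.9, 0.0, 171.0]
force: [-1.5, 0.6, 8.3]
grip_width: 0.0046
grasp_force: 8.3
```

```bash
python3 - <<'E'
from h import *
o=env.get_obs(); print(o['tool_pos'],o['force'],o['grip_width'],o['grasp_force'])
shot('wrist','w2');shot('scene','s2')
a=cv2.imread('pics/w2.png');b=cv2.imread('pics/s2.png')[80:320,80:400]
b=cv2.resize(b,(560,420)); cv2.imwrite('pics/c2.png',cv2.resize(np.hstack([a,b]),(800,300)))
E
```

```text
[0.47405684 0.0766844  0.03218835] [-1.51224192  0.60658829  8.25427008] 0.004639554945397023 8.343641012907028
```

View pics/c2.png

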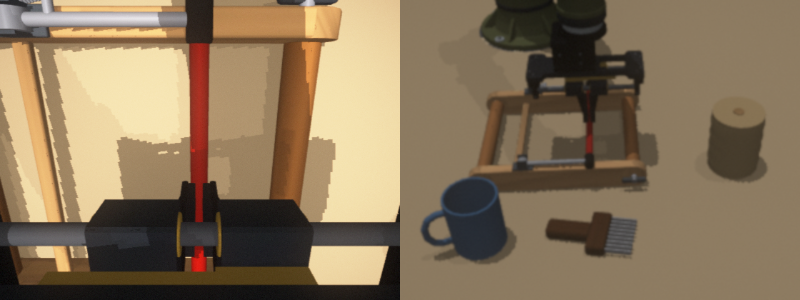

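Call:
{"method": "apply_moves", "body": {"moves": [[0,-0.002,-0.04,0,0,0,0],[0,-0.006,-0.081,0,0,0,0],[0,-0.014,-0.121,0,0,0,0],[0,-0.024,-0.16,0,0,0,0],[0,-0.024,-0.16,0,0,0,0]]}}

```text
time_s: 4.85
tool_pos: [0.4738, 0.0709, 0.065]
tool_rot: [179.9, 0.1, 171.0]
force: [0.2, -0.2, -0.1]
grip_width: 0.0003
grasp_force: 0.0
```

```bash
python3 - <<'E'
from h import *
o=env.get_obs(); print(o['tool_pos'],o['force'],o['grip_width'],o['grasp_force'])
shot('wrist','w3');shot('scene','s3')
a=cv2.imread('pics/w3.png');b=cv2.imread('pics/s3.png')[80:320,80:400]
b=cv2.resize(b,(560,420)); cv2.imwrite('pics/c3.png',cv2.resize(np.hstack([a,b]),(800,300)))
E
```

```text
[0.47382242 0.07086376 0.06503245] [ 0.18041465 -0.19138306 -0.13300891] 0.0003472078409685692 0.0
```

View pics/c3.png

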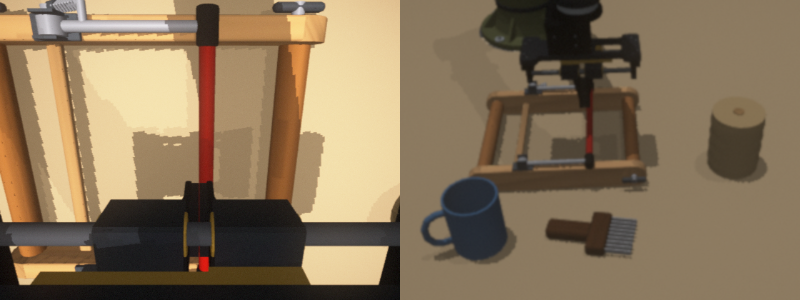

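```bash
python3 - <<'E'
from h import *
o=env.get_obs(); k=viewer.get_calibration('wrist'); 
print(o['tool_pos'],o['tool_rot'],k['position'],k['orientation'])
def proj(k,P):
    f=210/np.tan(np.radians(k['fov_y']/2)); q=R.from_euler('xyz',k['orientation'],degrees=True).inv().apply(np.array(P)-k['position'])
    return k['cx']+f*q[0]/-q[2],k['cy']-f*q[1]/-q[2]
p=o['tool_pos']
for dz in(0,.019,.04,.07): print(dz,proj(k,p+[0,0,dz]))
# red bar height: triangulate via 2 cams: project bar end into wrist; red rows
for c in('top','scene'):
    kk=viewer.get_calibration(c)
    for dz in (0,.02,.04): print(c,dz,proj(kk,p+[0,0,dz]))
im=cv2.imread('pics/w3.png').astype(int)
red=(im[:,:,2]>70)&(im[:,:,1]<0.35*im[:,:,2])&(im[:,:,0]<0.35*im[:,:,2])
red[250:]=0
v,u=np.nonzero(red); print(len(u),v.min(),v.max())
for z in(.04,.052,.07,.085):
    P=np.array([plane(k,(a,b),z) for a,b in zip(u,v)]); d=P[:,:2]@[.1555,.988]; print(z,d.mean(),P[:,0].max(),'width',[np.ptp(d[v==r]) for r in(80,120,160,200,240)])
a=cv2.imread('pics/w3.png')[180:420,160:400]; b=cv2.imread('pics/s3.png')[100:220,160:280]
cv2.imwrite('pics/c4.png',np.hstack([cv2.resize(a,(400,400)),cv2.resize(b,(400,400))]))
E
```

```text
[0.47297032 0.07105928 0.06388153] [1.79977860e+02 2.64230530e-02 1.70975583e+02] [0.38988537 0.08418071 0.25046436] [-1.79036514e+01  4.13704802e-02  8.10765241e+01]
0 (np.float64(278.28968936215415), np.float64(251.4808792153675))
0.019 (np.float64(278.2730371965823), np.float64(267.0582854266511))
0.04 (np.float64(278.2503952165457), np.float64(288.2389131916368))
0.07 (np.float64(278.206574410823), np.float64(329.23144886531503))
top 0 (np.float64(311.7187667528826), np.float64(277.97538939420025))
top 0.02 (np.float64(312.36083678435705), np.float64(278.230258236018))
top 0.04 (np.float64(313.0297243365994), np.float64(278.49577225690274))
scene 0 (np.float64(228.27600954359283), np.float64(171.56820082111193))
scene 0.02 (np.float64(227.70299770945573), np.float64(164.0829206759223))
scene 0.04 (np.float64(227.1148887180904), np.float64(156.40042566619286))
3462 64 249
0.04 0.15001830838184435 0.483744509486032 width [np.float64(0.01080115762662645), np.float64(0.00948008420333818), np.float64(0.009222897893803428), np.float64(0.010140824456923964), np.float64(0.010506958482103534)]
0.052 0.1496636302743395 0.47839296358166034 width [np.float64(0.010185310399543568), np.float64(0.00893956032886517), np.float64(0.008697037954534914), np.float64(0.009562627300839927), np.float64(0.009907885542891265)]
0.07 0.14913161311308218 0.4703656447251029 width [np.float64(0.009261539558919257), np.float64(0.008128774517155601), np.float64(0.007908248045632144), np.float64(0.00869533156671387), np.float64(0.009009276134072819)]
0.085 0.14868826547870106 0.4636762123446384 width [np.float64(0.008491730525065688), np.float64(0.00745311967406434), np.float64(0.007250923121546515), np.float64(0.007972585121608838), np.float64(0.008260434960057461)]
```

View pics/c4.png

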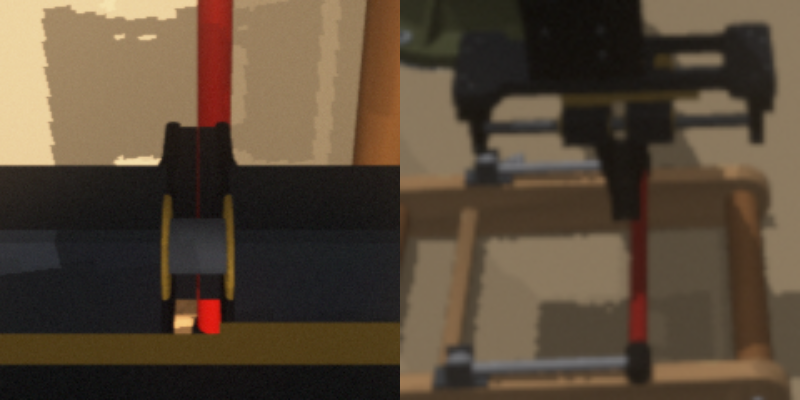

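Call:
{"method": "apply_moves", "body": {"moves": [[0,0.03,0,0,0,0,0.5],[0,0.03,0,0,0,0,0.5],[0,0.03,0,0,0,0,0.5],[0,0.03,0,0,0,0,0.5],[0,0.03,0.06,0,0,0,0.5],[0,0.03,0.12,0,0,0,0.5],[0,0.03,0.18,0,0,0,0.5],[0,0.03,0.24,0,0,0,0.5],[0,0.03,0.24,0,0,0,0.5],[0,0.03,0.24,0,0,0,0.5],[0,0.03,0.24,0,0,0,0.2],[0,0.03,0.24,0,0,0,0],[0,0.03,0.24,0,0,0,0],[0,0.03,0.24,0,0,0,0],[0,0.03,0.24,0,0,0,0],[0,0.03,0.24,0,0,0,0]], "grip_force": 10}}

```text
time_s: 6.55
tool_pos: [0.4739, 0.0769, 0.0159]
tool_rot: [180.0, 0.0, 171.0]
force: [-1.0, -0.9, 1.3]
grip_width: 0.0111
grasp_force: 10.0
```

Call:
{"method": "apply_moves", "body": {"moves": [[0,-0.003,-0.054,0,0,0,0],[0,-0.011,-0.107,0,0,0,0],[0,-0.024,-0.16,0,0,0,0],[0,-0.043,-0.21,0,0,0,0],[0,-0.066,-0.259,0,0,0,0]]}}

```text
time_s: 7.05
tool_pos: [0.4713, 0.0644, 0.0684]
tool_rot: [179.9, -0.0, 171.0]
force: [-1.9, 1.6, -3.2]
grip_width: 0.0117
grasp_force: 10.0
```

Call:
{"method": "apply_moves", "body": {"moves": [[0,-0.028,-0.046,0,0,0,0],[0,-0.061,-0.089,0,0,0,0],[0,-0.098,-0.128,0,0,0,0],[0,-0.138,-0.164,0,0,0,0],[0,-0.182,-0.195,0,0,0,0],[0,-0.229,-0.222,0,0,0,0],[0,-0.278,-0.244,0,0,0,0],[0,-0.33,-0.261,0,0,0,0],[0,-0.382,-0.273,0,0,0,0],[0,-0.436,-0.28,0,0,0,0],[0,-0.49,-0.281,0,0,0,0],[0,-0.544,-0.276,0,0,0,0],[0,-0.597,-0.267,0,0,0,0],[0,-0.649,-0.252,0,0,0,0],[0,-0.699,-0.232,0,0,0,0],[0,-0.747,-0.207,0,0,0,0],[0,-0.747,-0.207,0,0,0,0]]}}

```text
time_s: 8.75
tool_pos: [0.4483, -0.0859, 0.1082]
tool_rot: [-179.9, 0.0, 170.8]
force: [1.3, -3.9, 3.5]
grip_width: 0.0114
grasp_force: 10.0
```

Call:
{"method": "apply_moves", "body": {"moves": [[0,0,0,0,0,0,0.3],[0,0,0,0,0,0,0.5],[0,0,0,0,0,0,0.6],[0,0,-0.1,0,0,0,0.6],[0,0,-0.25,0,0,0,0.6],[0,0,-0.4,0,0,0,0.6],[0,0.2,-0.4,0,0,0,0.6],[0,0.45,-0.4,0,0,0,0.6],[0,0.7,-0.4,0,0,0,0.6],[0,0.95,-0.4,0,0,0,0.6],[0,0.95,-0.4,0,0,0,0.6],[0,0.95,-0.4,0,0,0,0.6],[0,0.95,-0.4,0,0,0,0.6]]}}

```text
time_s: 10.05
tool_pos: [0.4778, 0.1033, 0.1887]
tool_rot: [-180.0, -0.0, 170.9]
force: [0.1, -0.8, -0.5]
grip_width: 0.0523
grasp_force: 0.0
```

```bash
python3 - <<'E'
from h import *
o=env.get_obs(); print(o['tool_pos'],o['tool_rot'],o['force'],o['grip_width'])
k=shot('top','t5'); shot('wrist','w5'); shot('scene','s5')
for c in('top','scene'):
    k=viewer.get_calibration(c); im=cv2.imread(f'pics/{c[0]}5.png').astype(int)
    red=(im[:,:,2]>70)&(im[:,:,1]<0.35*im[:,:,2])&(im[:,:,0]<0.35*im[:,:,2])
    v,u=np.nonzero(red)
    for z in(.10,.139,.16):
        P=np.array([plane(k,(a,b),z) for a,b in zip(u,v)]); print(c,len(u),z,P.mean(0),(P[:,:2]@[.1555,.988]).mean())
a=cv2.imread('pics/w5.png');b=cv2.imread('pics/t5.png')[180:390,220:500]
cv2.imwrite('pics/c5.png',cv2.resize(np.hstack([a,cv2.resize(b,(560,420))]),(800,300)))
E
```

```text
[0.47779314 0.10330445 0.18869288] [-1.79977749e+02 -3.25430491e-02  1.70945762e+02] [ 0.077327  -0.7833484 -0.4716709] 0.052255721199475635
top 380 0.1 [ 0.44111027 -0.10467328  0.1       ] -0.034824558694283886
top 380 0.139 [ 0.443504   -0.09468961  0.139     ] -0.024588459193991972
top 380 0.16 [ 0.44479293 -0.08931378  0.16      ] -0.019076713309219402
scene 131 0.1 [ 0.37745524 -0.10068976  0.1       ] -0.04078719156555347
scene 131 0.139 [ 0.4407777 -0.0949032  0.139    ] -0.025223434207842333
scene 131 0.16 [ 0.4748744  -0.09178737  0.16      ] -0.016842949476767094
```

View pics/c5.png

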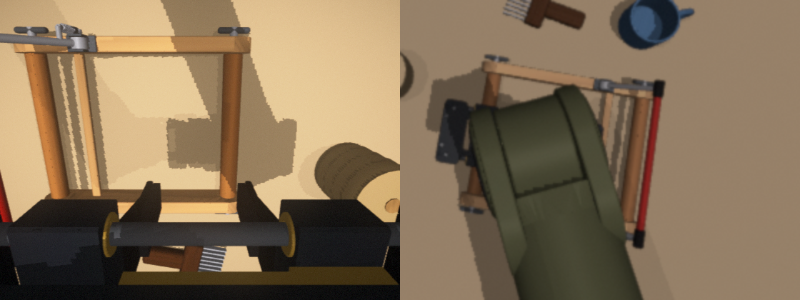

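```bash
python3 - <<'E'
from h import *
k=viewer.get_calibration('wrist'); im=cv2.imread('pics/w5.png').astype(int)
o=env.get_obs();p=o['tool_pos']; print('tcp d,e',p[:2]@[.1555,.988],p[:2]@[-.988,.1555],p)
for r in(100,130,160,190,220,250):
    row=im[r]; m=(row[:,2]>60)&(row[:,0]<0.42*row[:,2]); u=[c for c in range(285,370) if m[c]]
    if u: q=[plane(k,(c,r),.026) for c in(min(u),max(u))]; print(r,min(u),max(u),[np.round(x[:2]@[.1555,.988],4) for x in q],np.round((q[0]+q[1])/2,4))
for r in(150,180,210):
    print([tuple(im[r,c]) for c in range(295,350,6)])
E
```

```text
tcp d,e 0.175874486814451 -0.4563664787936788 [0.47808355 0.10276568 0.18900909]
100 313 337 [np.float64(0.2076), np.float64(0.2295)] [0.4087 0.1569 0.026 ]
130 312 336 [np.float64(0.2074), np.float64(0.2298)] [0.4352 0.1528 0.026 ]
160 311 334 [np.float64(0.2072), np.float64(0.2292)] [0.4629 0.148  0.026 ]
190 310 333 [np.float64(0.2069), np.float64(0.2295)] [0.4922 0.1434 0.026 ]
220 310 331 [np.float64(0.2077), np.float64(0.2289)] [0.5231 0.1386 0.026 ]
250 308 330 [np.float64(0.2065), np.float64(0.2292)] [0.5555 0.1331 0.026 ]
[(np.int64(95), np.int64(129), np.int64(153)), (np.int64(95), np.int64(128), np.int64(152)), (np.int64(77), np.int64(110), np.int64(132)), (np.int64(37), np.int64(62), np.int64(96)), (np.int64(38), np.int64(71), np.int64(111)), (np.int64(43), np.int64(86), np.int64(136)), (np.int64(36), np.int64(70), np.int64(114)), (np.int64(85), np.int64(121), np.int64(145)), (np.int64(92), np.int64(125), np.int64(147)), (np.int64(94), np.int64(127), np.int64(152))]
[(np.int64(84), np.int64(114), np.int64(134)), (np.int64(83), np.int64(114), np.int64(135)), (np.int64(81), np.int64(111), np.int64(134)), (np.int64(34), np.int64(63), np.int64(99)), (np.int64(40), np.int64(71), np.int64(117)), (np.int64(46), np.int64(84), np.int64(137)), (np.int64(41), np.int64(69), np.int64(114)), (np.int64(94), np.int64(127), np.int64(152)), (np.int64(92), np.int64(129), np.int64(152)), (np.int64(96), np.int64(130), np.int64(154))]
[(np.int64(84), np.int64(115), np.int64(136)), (np.int64(81), np.int64(112), np.int64(135)), (np.int64(79), np.int64(112), np.int64(134)), (np.int64(42), np.int64(72), np.int64(117)), (np.int64(45), np.int64(83), np.int64(133)), (np.int64(42), np.int64(82), np.int64(128)), (np.int64(38), np.int64(69), np.int64(109)), (np.int64(93), np.int64(128), np.int64(153)), (np.int64(96), np.int64(131), np.int64(153)), (np.int64(93), np.int64(125), np.int64(152))]
```

Call:
{"method": "apply_moves", "body": {"moves": [[0,0.1,0.15,0,0,0,0.6],[0,0.214,0.35,0,0,0,0.6],[0,0.214,0.55,0,0,0,0.6],[0,0.214,0.75,0,0,0,0.6],[0,0.214,0.87,0,0,0,0.6],[0,0.214,0.91,0,0,0,0.6],[0,0.214,0.91,0,0,0,0.6]]}}

```text
time_s: 10.9
tool_pos: [0.4843, 0.1454, 0.0063]
tool_rot: [-179.9, -0.1, 170.9]
force: [-0.3, 0.0, 0.4]
grip_width: 0.0521
grasp_force: 0.0
```

```bash
python3 - <<'E'
from h import *
o=env.get_obs(); print(o['tool_pos'],o['force'])
shot('scene','s6'); shot('wrist','w6')
b=cv2.imread('pics/s6.png')[100:220,180:340]; a=cv2.imread('pics/w6.png')[180:390,140:420]
cv2.imwrite('pics/c6.png',np.hstack([cv2.resize(a,(400,300)),cv2.resize(b,(400,300),interpolation=cv2.INTER_CUBIC)]))
E
```

```text
[0.48430575 0.14543425 0.00631548] [-0.30960888  0.00672877  0.44156529]
```

View pics/c6.png

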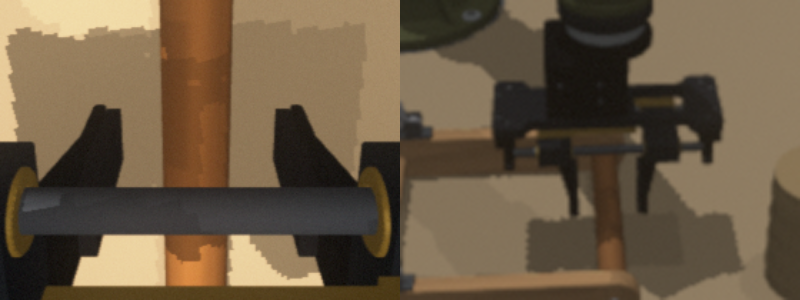

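Call:
{"method": "apply_moves", "body": {"moves": [[0,0,0.01,0,0,0,0.6],[0,0,0.02,0,0,0,0.6],[0,0,0.03,0,0,0,0.6],[0,0,0.03,0,0,0,0.6]]}}

```text
time_s: 11.4
tool_pos: [0.4848, 0.1464, 0.0009]
tool_rot: [180.0, 0.0, 171.0]
force: [-0.4, -0.7, 0.2]
grip_width: 0.0521
grasp_force: 0.0
```

Call:
{"method": "apply_moves", "body": {"moves": [[0,0,0.01,0,0,0,0.6],[0,0,0.02,0,0,0,0.6],[0,0,0.03,0,0,0,0.6],[0,0,0.03,0,0,0,0.6]]}}

```text
time_s: 11.8
tool_pos: [0.4845, 0.1462, -0.0056]
tool_rot: [-180.0, -0.0, 171.0]
force: [-0.1, -0.2, 0.5]
grip_width: 0.0523
grasp_force: 0.0
```

Call:
{"method": "apply_moves", "body": {"moves": [[0,0,0.01,0,0,0,0.6],[0,0,0.02,0,0,0,0.6],[0,0,0.03,0,0,0,0.6],[0,0,0.04,0,0,0,0.6],[0,0,0.04,0,0,0,0.6]]}}

```text
time_s: 12.3
tool_pos: [0.4845, 0.1463, -0.0135]
tool_rot: [-180.0, -0.0, 171.0]
force: [0.0, 0.7, -0.0]
grip_width: 0.052
grasp_force: 0.0
```

Call:
{"method": "apply_moves", "body": {"moves": [[0,0,0,0,0,0,0.4],[0,0,0,0,0,0,0.3],[0,0,0,0,0,0,0.2],[0,0,0,0,0,0,0.1],[0,0,0,0,0,0,0.1],[0,0,0,0,0,0,0.1]], "grip_force": 40}}

```text
time_s: 12.9
tool_pos: [0.4847, 0.1458, -0.0131]
tool_rot: [-180.0, -0.0, 171.0]
force: [-0.4, -1.6, 1.3]
grip_width: 0.0241
grasp_force: 40.0
```

Call:
{"method": "apply_moves", "body": {"moves": [[0,-0.007,-0.062,0,0,0,0.1],[0,-0.017,-0.125,0,0,0,0.1],[0,-0.031,-0.187,0,0,0,0.1],[0,-0.047,-0.248,0,0,0,0.1],[0,-0.066,-0.309,0,0,0,0.1],[0,-0.066,-0.309,0,0,0,0.1]]}}

```text
time_s: 13.5
tool_pos: [0.484, 0.1328, 0.0508]
tool_rot: [179.9, 0.2, 170.9]
force: [0.8, -0.6, -3.5]
grip_width: 0.0239
grasp_force: 40.0
```

Call:
{"method": "apply_moves", "body": {"moves": [[0,-0.023,-0.06,0,0,0,0.1],[0,-0.048,-0.12,0,0,0,0.1],[0,-0.077,-0.178,0,0,0,0.1],[0,-0.108,-0.235,0,0,0,0.1],[0,-0.142,-0.29,0,0,0,0.1],[0,-0.179,-0.344,0,0,0,0.1],[0,-0.218,-0.397,0,0,0,0.1],[0,-0.261,-0.447,0,0,0,0.1],[0,-0.305,-0.496,0,0,0,0.1],[0,-0.352,-0.543,0,0,0,0.1],[0,-0.401,-0.588,0,0,0,0.1],[0,-0.453,-0.63,0,0,0,0.1],[0,-0.506,-0.67,0,0,0,0.1],[0,-0.561,-0.708,0,0,0,0.1],[0,-0.619,-0.743,0,0,0,0.1],[0,-0.678,-0.775,0,0,0,0.1],[0,-0.738,-0.805,0,0,0,0.1],[0,-0.8,-0.832,0,0,0,0.1],[0,-0.863,-0.856,0,0,0,0.1],[0,-0.863,-0.856,0,0,0,0.1]]}}

```text
time_s: 15.5
tool_pos: [0.4555, -0.0401, 0.2213]
tool_rot: [-180.0, 0.1, 170.8]
force: [-3.9, 2.5, 4.6]
grip_width: 0.024
grasp_force: 40.0
```

```bash
python3 - <<'E'
from h import *
o=env.get_obs(); print(o['tool_pos'],o['force'],o['wrist_torque'])
shot('scene','s7'); shot('top','t7')
b=cv2.imread('pics/s7.png')[60:330,60:420]; a=cv2.imread('pics/t7.png')[150:360,220:500]
cv2.imwrite('pics/c7.png',np.hstack([cv2.resize(a,(400,300)),cv2.resize(b,(400,300),interpolation=cv2.INTER_CUBIC)]))
E
```

```text
[ 0.45549898 -0.04007396  0.22126472] [-3.87022052  2.53829256  4.64007669] [ 0.59334404  0.96400428 -0.14964963]
```

View pics/c7.png

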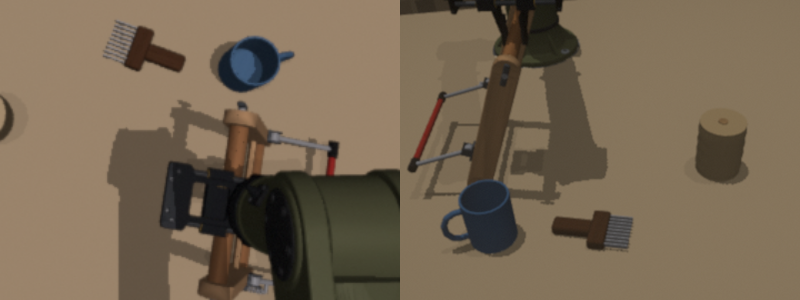

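Call:
{"method": "apply_moves", "body": {"moves": [[0,-0.064,-0.021,0,0,0,0.1],[0,-0.13,-0.04,0,0,0,0.1],[0,-0.196,-0.055,0,0,0,0.1],[0,-0.263,-0.067,0,0,0,0.1],[0,-0.33,-0.076,0,0,0,0.1],[0,-0.364,-0.079,0,0,0,0.1],[0,-0.398,-0.082,0,0,0,0.1],[0,-0.398,-0.082,0,0,0,0.1]]}}

```text
time_s: 16.4
tool_pos: [0.4425, -0.1187, 0.2366]
tool_rot: [-179.9, -0.0, 170.8]
force: [-6.6, -0.0, 5.5]
grip_width: 0.0238
grasp_force: 40.0
```

Call:
{"method": "apply_moves", "body": {"moves": [[0,-0.034,-0.003,0,0,0,0.1],[0,-0.068,-0.004,0,0,0,0.1],[0,-0.1,-0.004,0,0,0,0.1],[0,-0.136,-0.004,0,0,0,0.1],[0,-0.17,-0.002,0,0,0,0.1],[0,-0.203,0.0,0,0,0,0.1],[0,-0.203,0.0,0,0,0,0.1]]}}

```text
time_s: 17.1
tool_pos: [0.4364, -0.1576, 0.2362]
tool_rot: [-179.9, -0.0, 170.9]
force: [-4.8, -0.0, 4.9]
grip_width: 0.0238
grasp_force: 40.0
```

```bash
cat >> h.py <<'E'
def bar(tag):
    L={}
    for c in('top','scene'):
        k=shot(c,c+tag); im=cv2.imread(f'pics/{c+tag}.png').astype(int)
        red=(im[:,:,2]>60)&(im[:,:,1]<0.38*im[:,:,2])&(im[:,:,0]<0.38*im[:,:,2]); v,u=np.nonzero(red)
        L[c]=(k,u,v)
        for z in(.008,.02,.03):
            P=np.array([plane(k,(a,b),z) for a,b in zip(u,v)])@np.array([[.1555,-.988],[.988,.1555],[0,0]])
            s,i=np.polyfit(P[:,1],P[:,0],1); print(c,len(u),z,'d at e=-.456: %.4f slope %.3f e %.3f..%.3f'%(s*-.456+i,s,P[:,1].min(),P[:,1].max()))
E
python3 - <<'E'
from h import *
o=env.get_obs();p=o['tool_pos'];print('tcp d',p[:2]@[.1555,.988],p,o['wrist_torque'])
bar('8')
E
```

```text
tcp d -0.08785823078312832 [ 0.43641289 -0.15761178  0.2361566 ] [-0.16291026  1.14232401 -0.055187  ]Traceback (most recent call last):
  File "<stdin>", line 3, in <module>
  File "h.py", line 18, in bar
    P=np.array([plane(k,(a,b),z) for a,b in zip(u,v)])@np.array([[.1555,-.988],[.988,.1555],[0,0]])
      ~~~~~~~~~~~~~~~~~~~~~~~~~~~~~~~~~~~~~~~~~~~~~~~~^~~~~~~~~~~~~~~~~~~~~~~~~~~~~~~~~~~~~~~~~~~~~
ValueError: matmul: Input operand 1 has a mismatch in its core dimension 0, with gufunc signature (n?,k),(k,m?)->(n?,m?) (size 3 is different from 0)
```

Call:
{"method": "apply_moves", "body": {"moves": [[0,-0.03,0.002,0,0,0,0.1],[0,-0.06,0.004,0,0,0,0.1],[0,-0.09,0.009,0,0,0,0.1],[0,-0.122,0.013,0,0,0,0.1],[0,-0.122,0.013,0,0,0,0.1],[0,-0.122,0.013,0,0,0,0.1]]}}

```text
time_s: 17.75
tool_pos: [0.433, -0.1799, 0.2334]
tool_rot: [180.0, -0.0, 171.0]
force: [-3.6, -0.3, 1.9]
grip_width: 0.0241
grasp_force: 40.0
```

```bash
sed -i "s/        L\[c\]=(k,u,v)/        if len(u)<20: print(c,len(u)); continue/" h.py
python3 - <<'E'
from h import *
o=env.get_obs();p=o['tool_pos'];print('tcp d',p[:2]@[.1555,.988],p,o['force'],o['wrist_torque'])
bar('9'); k=viewer.get_calibration('scene')
for n in('loom_feet','kick_bar','beam_mid'): print(n,[(np.round(b['location'],1),round(b['conf'],2)) for b in boxes_of('scene',n)][:2])
E
```

```text
tcp d -0.11045591399591476 [ 0.43301181 -0.17994863  0.23342636] [-3.60916187 -0.27912949  1.91729931] [-0.00109663  0.87143657  0.02265953]
top 203 0.008 d at e=-.456: -0.1837 slope -0.001 e -0.550..-0.357
top 203 0.02 d at e=-.456: -0.1792 slope -0.001 e -0.549..-0.358
top 203 0.03 d at e=-.456: -0.1754 slope -0.001 e -0.549..-0.359
scene 132 0.008 d at e=-.456: -0.1843 slope 0.004 e -0.541..-0.395
scene 132 0.02 d at e=-.456: -0.1775 slope 0.004 e -0.554..-0.411
scene 132 0.03 d at e=-.456: -0.1719 slope 0.004 e -0.566..-0.425
loom_feet [(array([107.7, 152.7]), 0.74)]
kick_bar [(array([ 82. , 211.5]), 0.6)]
beam_mid [(array([83.3, 88.8]), 0.56)]
```

Call:
{"method": "apply_moves", "body": {"moves": [[0.005,0,0.005,0,0,0,0.1],[0.01,0,0.01,0,0,0,0.1],[0.01,0,0.01,0,0,0,0.1],[0.01,0,0.01,0,0,0,0.1]]}}

```text
time_s: 18.4
tool_pos: [0.4325, -0.1797, 0.2331]
tool_rot: [180.0, 0.2, 171.0]
force: [-1.7, -0.9, 6.9]
grip_width: 0.0238
grasp_force: 40.0
```

```bash
python3 - <<'E'
from h import *
o=env.get_obs();print(o['tool_pos'],o['force'],o['wrist_torque'],o['time_s'],o['grip_width'])
bar('10')
b=cv2.imread('pics/scene10.png')[40:310,0:360]; a=cv2.imread('pics/top10.png')[150:390,240:560]
cv2.imwrite('pics/c10.png',np.hstack([cv2.resize(a,(400,300)),cv2.resize(b,(400,300),interpolation=cv2.INTER_CUBIC)]))
E
```

```text
[ 0.43247579 -0.17970618  0.2330913 ] [-1.67310953 -0.94698974  6.91224196] [0.03854848 0.66758704 0.00335169] 18.4 0.02381262198586592
top 202 0.008 d at e=-.456: -0.1835 slope -0.000 e -0.550..-0.357
top 202 0.02 d at e=-.456: -0.1790 slope -0.000 e -0.549..-0.358
top 202 0.03 d at e=-.456: -0.1752 slope -0.000 e -0.549..-0.359
scene 136 0.008 d at e=-.456: -0.1841 slope 0.001 e -0.544..-0.395
scene 136 0.02 d at e=-.456: -0.1773 slope 0.001 e -0.557..-0.411
scene 136 0.03 d at e=-.456: -0.1717 slope 0.001 e -0.569..-0.425
```

View pics/c10.png

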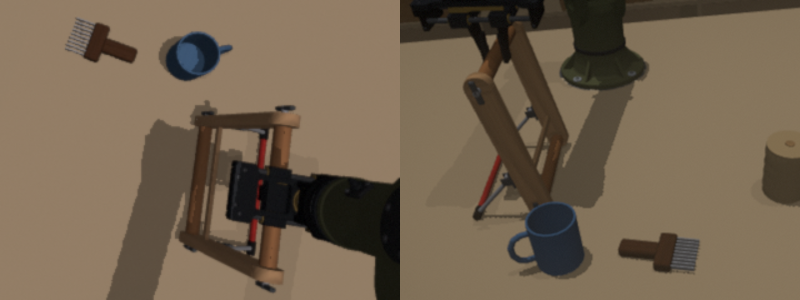

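The picture shows the loom upright and leaning back. The beam is in the gripper at about (500,40). The red bar is down on the bench at about (490,180). The mug, beater and twine haven't moved.

```bash
python3 -c "
from h import *
print(env.sign_off())"
```

```text
the job is handed in; nothing more can be done
None
```

The kickstand is flipped home against its stop and the loom stands on its two feet and the kickstand's rubber feet, with the gripper still holding the top beam; the twine, mug and beater were left alone, and I handed the job in at about 18.5 s.

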